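# Power up the bench vacuum unit: mains toggle at its back by feel, then the start toggle

## Robot

A 7-joint arm with a two-finger parallel gripper is mounted at the origin on a cart in front of the work surface, level with it; the furniture and walls round the work are solid. World frame = base frame: x ahead of the robot, y to its left, z up, the work surface at z = 0. Lengths are in mm, angles in rad, forces in N, time in s.
With the tool pointing down it reaches from about 400 to 850 mm from the base axis. Payload 4.4 kg.
Tool frame: the origin (TCP) lies midway between the tips of the shut fingers; the grasp point (between the pads) lies 19 mm behind it; z points along the fingers, x is the direction in which the jaws open and shut, and the axes are right-handed (so a half turn about z gives the same grasp; the last joint's range is limited). The gripper opens to 94 mm and grips with 3 to 60 N. Pads are 16 mm wide; open, the fingers measure 119 mm over their backs; the gripper's body (75 mm by 177 mm) begins 78 mm behind the grasp point.
Start: joints at [1.053, 0.628, 0.038, 1.517, -0.027, 0.996, -0.02], TCP at [283.81, -584.782, 205.478] pointing down, gripper open.
Joint ranges: [-3.06, 3.06], [-0.37, 2.12], [-1.25, 1.32], [0.18, 2.47], [-1.1, 4.24], [0.23, 1.98], [-2.94, 2.94]. Speed limits (rad/s): [2.57, 2.57, 3.14, 3.14, 3.14, 3.14, 3.14].

## Interface

Orientations are given as a 3x3 rotation matrix whose columns are the frame's x, y, z axes.
In Python, from rig import read_state, vision, ticket gives the robot as it stands.
- The arm moves only by the shell command python3 -m creep 'ROWS' [FORCE]. ROWS is JSON, a list of rows, each a list of 3 entries, a list of its own where there are three numbers: the shift along the tool's x, y, z in cm, then the turn, a rotation vector about the tool's x, y, z in degrees, then the gripper's target within -1 to 1 (shut at 1, half-way at 0, fully open at -1). In form: [[[x, y, z], [rx, ry, rz], hand], ...]. A call has exactly 10 rows; each row is the pose to reach, as a shift and turn from the pose commanded when the call began, along the tool's axes at that moment; what a row does not reach only later rows make up. A row lasts 1/8 s, in which the tool goes at most 62.5 mm and 10.7 degrees, less where a joint would pass 70% of its speed; a pose out of reach is approached as far as the arm can. A call with a gripper value outside its range is refused whole. The fingers move at their own pace and stop on an object; FORCE is the grip in N (left out, the last holds). Time passes only in rows, so rows that repeat a pose let the fingers close, or fill a call up. It gives the time, the measured TCP pose, the force and the opening at its end, in the units of the state.
- read_state(): the state, without advancing time (a new reading comes with each control period).
- vision.capture(name): name is "scene" or "top"; returns a dict with "frame" (480x640x3 uint8, blue, green, red), "fx", "fy", "cx", "cy" (pixels), "k1" (the pictures are not rectified: a ray, as slopes to the right and down, at radius r is drawn at 1 + k1 r^2 times it, then the intrinsics apply), "extrinsics" (4x4, takes a point from world to camera coordinates). Camera axes: x right, y down, z forward; pixel columns grow to the right and rows downward; lengths in mm; the calibration is good to about 2 mm. A picture is of the moment at which its call begins. There is no depth.
- ticket.finish_job(): hands the job in, once; it reports no verdict.
The state is a dict: "t": time; "joints": joint angles; "qvel": joint speeds; "joint_efforts": joint torques, N m; "tool_pos": TCP position; "ee_rot": TCP orientation; "ft_force": force on the tool from outside, world axes, zero at the start; "moment": the same for the moment, N m; "gripper_width": finger opening in mm.
Only numpy, scipy, OpenCV 4.12 (cv2) and the standard library are available. Lean on these libraries where they do the work, as an engineer would, in place of code of your own. Each camera call takes 0.05 s, during which the arm holds its last target.

## Task

Start the left-hand pump of the grey bench vacuum unit. First put its mains on: the mains toggle is on the back of the housing, out of sight, so feel along the back for the bat and push it down until it snaps over; then flip the left-hand toggle on the sloping front down towards you until it snaps over. Leave the right-hand toggle off, work gently, and do not disturb the things standing around.

Things in the scene. Friction and masses are not known exactly. Their poses are not given: they have to be found in the camera images.
- unit: Grey bench vacuum unit, fixed. Origin: middle of its footprint, on the bench; x to its back (away from the robot), y to its left, z up. Housing x -65 to +55, y -95 to +95 mm, top at z 95 mm. Front slopes at 45 degrees from x -65, z 42 up to x -12, z 95 mm: round gauge in its middle (9 mm proud), start toggles at y +62 and -62 mm. Nipples stand 26 mm out of the left side, z 28 mm.
- back_mid (a point): Middle of the unit's back face, 58 mm above the bench (axes as the unit's). The lid's lip stands 10 mm out over the back, 37 mm above this point. The mains bat sits at this height up to 50 mm left or right of this point; where is not told and must be found. A 34 x 30 mm plate, 3 mm thick, lies round it; nothing else stands out at that height.
- mains (a joint): Mains toggle bat, rad: 0 = off, leaning up; 0.6 = on, leaning down. Pivot 8 mm out of the back face, tip 41 mm out and 10 mm above (off) or below (on) the pivot. Bat 7 mm thick at its root, 11 mm near its tip. Sideways it is rigid. Takes about 5 N near the tip and snaps over by itself past the middle of its swing, as all three bats do.
- left_bushing (a point): Outer end of the threaded bushing of the left-hand start toggle (+y side of the unit), in the middle of the slope, 8 mm out of it (axes as the unit's). The bat pivots 2 mm inside this point; its tip is 34 mm from the pivot, 11 mm thick.
- start_left (a joint): Left-hand start toggle bat, rad: 0 = off, leaning up and back (62 degrees above level, tip 16 mm nearer the robot and 31 mm higher than its pivot); 0.6 = on, leaning down towards the robot (28 degrees above level, tip 30 mm nearer and 16 mm higher). Swings in the unit's x-z plane; behind the bat, above the slope, a fingertip has room.
- start_right (a joint): Right-hand start toggle bat on the same slope, at the unit's y -62 mm; same kind and same values; to be left off (0).
- cast_small: Small waisted plaster shell, 71 mm wide, 101 mm high, standing; origin under its centre. To be left alone.
- tin_dark: Dark round tin, 75 mm wide, 101 mm high, standing; origin under its centre. To be left alone.
- toe_form: Rounded foam toe form, 96 x 77 x 52 mm, right of and behind the unit; origin under its centre. To be left alone.
- marker: Felt marker, 128 mm long, 14 mm thick, lying behind the unit; origin under its centre. To be left alone.

How it is judged (in metres and radians):
On the way, in this order (a step that is already met when the one before it is completed fails the run):
1. the mains toggle at the back has snapped down to on, both start toggles still off (value of joint mains above 0.52 rad and velocity of joint mains below 0.5 rad/s and value of joint each of start_left, start_right below 0.08 rad), for 0.2 s.
2. the left-hand start toggle has snapped down to on (value of joint start_left above 0.52 rad and velocity of joint start_left below 0.5 rad/s), for 0.2 s.
At the end, for the whole second after the job is handed in: The mains bat and the left-hand start bat rest at their on stops (over 0.52 of 0.6 rad), the right-hand start bat at its off stop (under 0.08 rad), and none of the four bystanders stands more than 30 mm from where it was (all of step 2 and value of joint mains above 0.52 rad and velocity of joint mains below 0.5 rad/s and value of joint start_right below 0.08 rad and distance of each of cast_small, tin_dark, toe_form, marker from where it was at the start of the episode below 0.03 m); the robot touches nothing.
It fails at once if the fingers push on something with more than 40 N (contact force between the fingers and anything else above 40 N).
It fails at once if the right-hand start toggle is flipped (value of joint start_right above 0.35 rad).
It fails at once if a bystander is knocked away (distance of any of cast_small, tin_dark, toe_form, marker from where it was at the start of the episode above 0.05 m).
It also fails if it takes over 54 s, if anything falls off the work surface, if the arm or the gripper's body presses on something with over 40 N, if the wrist force passes 120 N, or if a joint passes its speed limit or range.

## Working session

There is one attempt and no reset: what is moved stays moved. The work goes in short steps, Python scripts to look and compute and a shell command to move; the robot and the scene stay as the last step left them, time stands still between calls to the robot, and variables do not carry over. Pictures are saved under pics/ and viewed, and the job is handed in when it is done.

```bash
ls; mkdir -p pics; python3 - <<'E'
from rig import read_state, vision
import cv2,json,numpy as np
s=read_state(); print(s)
for n in("scene","top"):
    c=vision.capture(n); cv2.imwrite(f"pics/{n}0.png",c["frame"])
    np.savez(f"pics/{n}0.npz",**c)
    print(n,{k:c[k] for k in c if k!="frame"})
E
```

```text
pics
{'t': 0.0, 'joints': array([ 1.05317215,  0.62934045,  0.03844078,  1.51834086, -0.02702497,
        0.99629208, -0.02000654]), 'qvel': array([-0.00187752, -0.00020833,  0.0004426 , -0.00272338,  0.00041781,
       -0.00039958, -0.00066912]), 'joint_efforts': array([ 1.08052739e-04, -5.49725676e+01,  1.14344560e+00, -1.86633986e+01,
       -5.22039633e-02,  2.35566648e-02,  1.94426266e-04]), 'tool_pos': array([ 283.54239721, -584.16748719,  204.5664542 ]), 'ee_rot': array([[ 4.36589929e-01, -8.99660252e-01, -8.15290531e-04],
       [-8.99658693e-01, -4.36590690e-01,  1.67521123e-03],
       [-1.86306922e-03,  2.10285969e-06, -9.99998264e-01]]), 'ft_force': array([-0.25424919,  0.45777802, -0.4500159 ]), 'moment': array([-0.04122152,  0.03732078, -0.01294636]), 'gripper_width': 93.78093188480048}
scene {'fx': 496.2852451721065, 'fy': 496.2852451721065, 'cx': 318.4800009692379, 'cy': 237.7571674833618, 'k1': -0.10510605032800766, 'extrinsics': array([[-5.10855229e-01, -8.59663492e-01, -2.36970392e-03,
         4.79422892e+02],
       [-5.92165326e-01,  3.53889982e-01, -7.23948967e-01,
         2.47331972e+02],
       [ 6.23191112e-01, -3.68429859e-01, -6.89849460e-01,
         7.46634887e+02],
       [ 0.00000000e+00,  0.00000000e+00,  0.00000000e+00,
         1.00000000e+00]])}
top {'fx': 517.789912882233, 'fy': 517.789912882233, 'cx': 316.9954210907747, 'cy': 252.23118042500565, 'k1': -0.12530992360309381, 'extrinsics': array([[ 2.83940447e-02, -9.98856881e-01,  3.84540028e-02,
         2.44575752e+02],
       [-9.90790704e-01, -3.32181682e-02, -1.31264367e-01,
         5.05799187e+02],
       [ 1.32391688e-01, -3.43727422e-02, -9.90601310e-01,
         9.51238079e+02],
       [ 0.00000000e+00,  0.00000000e+00,  0.00000000e+00,
         1.00000000e+00]])}
```

View pics/scene0.png

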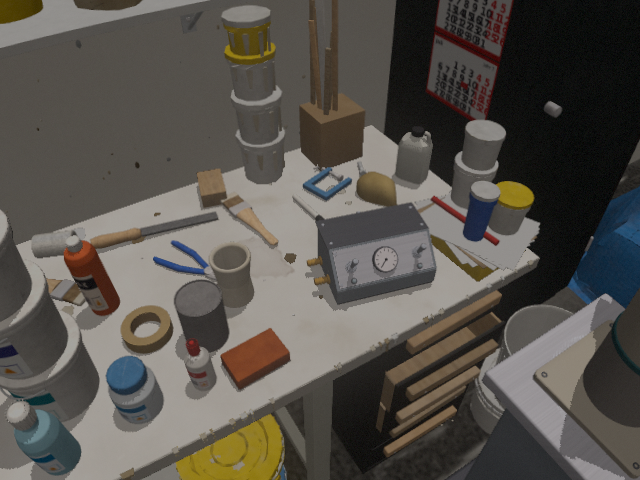

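View pics/top0.png

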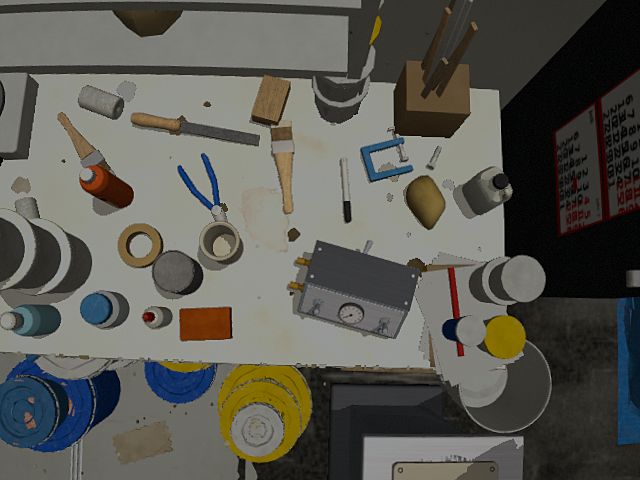

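The scene view shows the unit around (377,252) with the tin at (202,318) and the cast at (232,272). In the top view the unit is at (357,288), the marker at (346,190) and the toe form at (425,202). A stub sticks out of the unit's back at about (367,246), probably the mains bat, so I'll enlarge that area.

```bash
python3 - <<'E'
import cv2
a=cv2.imread("pics/top0.png")[150:350,270:470]; cv2.imwrite("pics/top0c.png",cv2.resize(a,(600,600),interpolation=cv2.INTER_CUBIC))
a=cv2.imread("pics/scene0.png")[190:310,290:450]; cv2.imwrite("pics/scene0c.png",cv2.resize(a,(800,600),interpolation=cv2.INTER_CUBIC))
E
```

```text
(no output)
```

View pics/top0c.png

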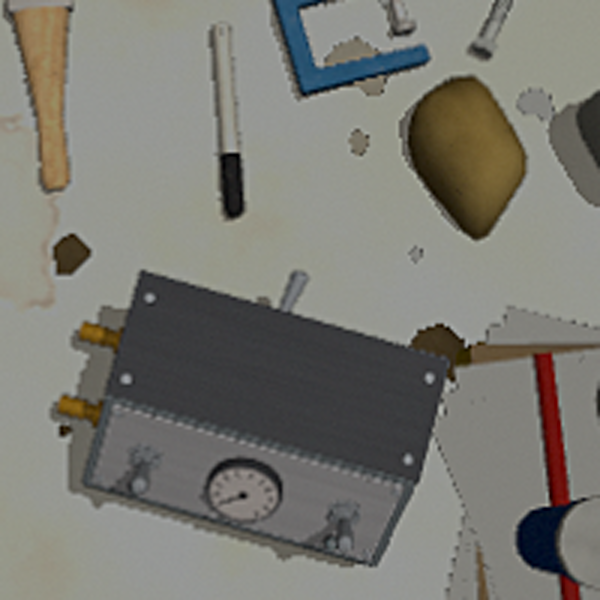

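View pics/scene0c.png

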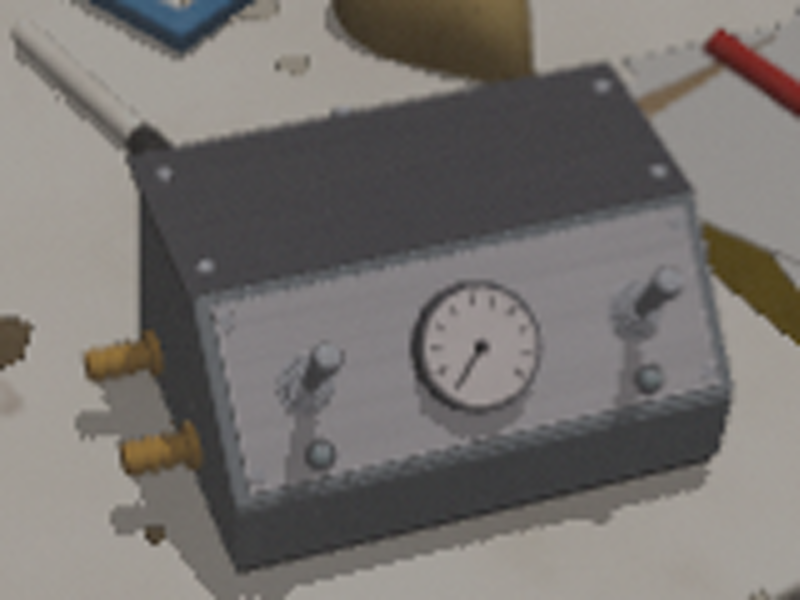

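The top crop shows the bat's tip past the lip at crop (298,275), i.e. full-frame pixel (369.3,241.7). The lid corners are clear in both views. I'll work out the unit pose and the bat's offset from these.

```bash
cat > h.py <<'E'
import numpy as np, cv2
def load(n): return dict(np.load(f"pics/{n}.npz"))
def _d(c): return np.array([c['k1'],0,0,0,0],float), np.array([[c['fx'],0,c['cx']],[0,c['fy'],c['cy']],[0,0,1]],float)
def ray(c,uv):
    d,K=_d(c); E=c['extrinsics']
    n=cv2.undistortPoints(np.array([[uv]],float),K,d)[0,0]
    R=E[:3,:3]; return -R.T@E[:3,3], R.T@np.array([n[0],n[1],1])
def onz(c,uv,z):
    o,v=ray(c,uv); return o+v*(z-o[2])/v[2]
def proj(c,P):
    d,K=_d(c);E=c['extrinsics']
    return cv2.projectPoints(np.array(P,float).reshape(-1,1,3),cv2.Rodrigues(E[:3,:3])[0],E[:3,3],K,d)[0][:,0]
E
cat > fit.py <<'E'
from h import *
from scipy.optimize import least_squares
T,S=load("top0"),load("scene0")
t=lambda u,v:(270+u/3,150+v/3); s=lambda u,v:(290+u/5,190+v/5)
obs=[(T,t(142,270),(65,95,95)),(T,t(450,358),(65,-95,95)),(S,s(140,155),(65,95,95)),(S,s(610,63),(65,-95,95)),
(S,s(692,190),(-12,-95,95)),(S,s(205,295),(-12,95,95)),(T,t(106,402),(-12,95,95)),(T,t(413,483),(-12,-95,95)),
(S,s(240,570),(-65,95,0)),(S,s(714,460),(-65,-95,0)),(T,t(375,566),(-65,-95,42))]
def W(p,P):
    c,s_=np.cos(p[2]),np.sin(p[2]); P=np.array(P,float)
    return np.array([p[0]+c*P[0]-s_*P[1],p[1]+s_*P[0]+c*P[1],P[2]])
for z,l in((95,obs[:2]+obs[6:8]),):
    for c,uv,P in l: print(P,onz(c,uv,z).round(1))
f=lambda p:np.concatenate([proj(c,W(p,P))[0]-uv for c,uv,P in obs])
r=least_squares(f,[550,-40,-.2],x_scale=[100,100,.5])
print(r.x,np.degrees(r.x[2]));print(f(r.x).reshape(-1,2).round(1))
p=r.x
np.save("pose.npy",p)
R=np.array([[np.cos(p[2]),-np.sin(p[2])],[np.sin(p[2]),np.cos(p[2])]])
q=onz(T,t(298,275),68); print("bat tip unit xy",R.T@(q[:2]-p[:2]),q)
q=onz(T,t(284,306),65); print("bat at lip",R.T@(q[:2]-p[:2]),q)
for n,uv,z in(("marker a",(344.0,158),7),("marker b",(348,221),7),("toe",(425,202),26),("tin",(178,272),101),("cast",(221,242),101)): 
    q=onz(T,uv,z);print(n,q.round(0),(R.T@(q[:2]-p[:2])).round(0))
E
python3 fit.py
```

```text
(65, 95, 95) [511.  262.4  95. ]
(65, -95, 95) [464.6  78.4  95. ]
(-12, 95, 95) [432.4 281.2  95. ]
(-12, -95, 95) [390.3 100.   95. ]
[ 4.23893476e+02  1.84448632e+02 -2.42535000e-01] -13.896231875451734
[[ 0.8  0.7]
 [ 1.   0.3]
 [-2.6 -0.3]
 [-1.1 -1.1]
 [ 0.3 -0.5]
 [-2.8  0.4]
 [ 1.  -1.5]
 [ 2.7  0.5]
 [-1.4  3.5]
 [ 0.7  1.6]
 [ 2.1  1.1]]
bat tip unit xy [93.23739802  4.29543121] [515.43363663 166.22606022  68.        ]
bat at lip [72.93868341  7.41430851] [496.47806183 174.12867967  65.        ]
marker a [692. 211.   7.] [254.  90.]
marker b [565. 200.   7.] [133.  49.]
toe [604.  52.  26.] [207. -85.]
tin [446. 504. 101.] [-56. 315.]
cast [501. 431. 101.] [ 15. 258.]
```

Unit pose: centre about (424,184) mm, yaw −13.9°. The bat is about 5 mm left of back_mid, in unit y. Before planning the sweep from y −585, I'll check the dark panel and tall things on the right.

```bash
python3 - <<'E'
import cv2,numpy as np
from h import *
for n in("top0","scene0"):
    a=cv2.imread(f"pics/{n}.png"); a=(255*(a/255.)**.45).astype(np.uint8)
    cv2.imwrite(f"pics/{n}g.png",a[:, 320:] if n=="scene0" else a[:, 320:])
    c=load(n);E=c['extrinsics'];print(n,-E[:3,:3].T@E[:3,3])
T,S=load("top0"),load("scene0")
for uv in((505,90),(505,295),(488,370)): print(uv,onz(T,uv,0).round())
E
```

```text
top0 [368.26062325 293.79455687 999.28618051]
scene0 [-73.9191165  599.69663663 695.25748961]
(505, 90) [ 864. -132.    0.]
(505, 295) [ 429. -118.    0.]
(488, 370) [281. -82.   0.]
```

View pics/top0g.png

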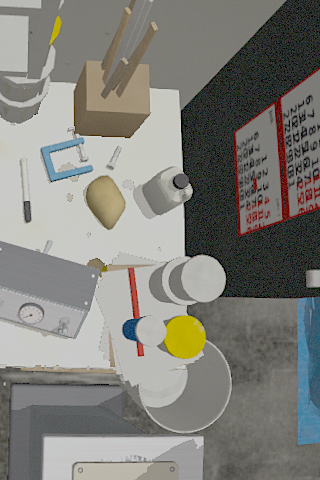

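View pics/scene0g.png

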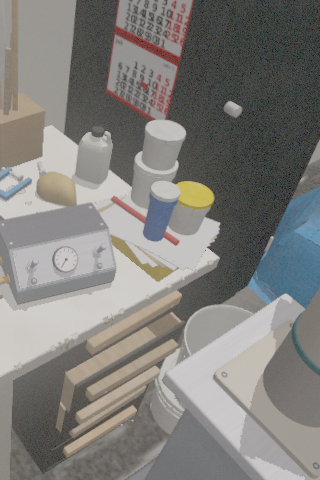

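```bash
cat >> h.py <<'E'
def tri(c1,u1,c2,u2):
    o1,v1=ray(c1,u1);o2,v2=ray(c2,u2)
    st=np.linalg.lstsq(np.c_[v1,-v2],o2-o1,rcond=None)[0]
    return (o1+v1*st[0]+o2+v2*st[1])/2, np.linalg.norm(o1+v1*st[0]-o2-v2*st[1])
E
python3 - <<'E'
from h import *
T,S=load("top0"),load("scene0")
for n,a,b in(("cal far",(555,130),(427,90)),("cal near",(568,236),(488,120)),("knob",(632,278),(553,108)),("tubs top",(523,279),(485,131)),("can cap",(502,187),(418,132)),("yellow",(505,337),(514,193)),("blue lid",(470,331),(484,190))):
    print(n,*tri(T,a,S,b))
o,v=ray(T,(600,296))
def ony(c,uv,y):
    o,v=ray(c,uv);return o+v*(y-o[1])/v[1]
for y in(-150,-250): print(ony(T,(560,296),y),ony(T,(630,296),y),ony(S,(540,255),y),ony(S,(635,110),y))
E
```

```text
cal far [ 715.1876414  -159.51095168  155.79937948] 5.8542584785452645
cal near [ 520.58531868 -161.09036478  174.47855041] 0.192335492148342
knob [ 445.80080877 -255.67277564  213.78824566] 6.3165241118682065
tubs top [440.28730467 -56.56246301 222.3796591 ] 1.4224655003554953
can cap [615.77019606 -62.98348031 124.54047996] 5.141684718190402
yellow [347.22204474 -60.96883195 140.28639731] 4.35246084368922
blue lid [357.87115233  11.66452199 168.87756173] 1.2590488527224983
[ 419.19911061 -150.          161.0910392 ] [ 409.17359164 -150.          355.67955938] [ 295.80537837 -150.          -22.81079509] [ 241.27048242 -150.          340.98929276]
[ 430.67705385 -250.          -27.77904231] [ 418.39248984 -250.          210.65600936] [ 345.12192546 -250.         -118.59197505] [ 283.31276773 -250.          293.73441932]
```

```bash
python3 - <<'E'
from h import *
T,S=load("top0"),load("scene0")
def ony(c,uv,y):
    o,v=ray(c,uv);return (o+v*(y-o[1])/v[1]).round()
for y in(-130,-160,-200,-260): print(y,ony(T,(633,278),y),ony(S,(553,108),y),[ony(S,(u,v),y) for u,v in((375,130),(530,250))])
for x in (300,415): print(proj(S,[(x,-160,z) for z in(0,150,300,450)]).round().tolist(),proj(T,[(x,-160,z) for z in(0,150,300)]).round().tolist())
print(proj(S,[(900,-132,0)]),proj(S,[(864,-132,0)]))
for P in([(x,y,0) for x,y in((864,-132),(429,-118),(281,-82))],):print(proj(S,P).round().tolist())
a=cv2.imread("pics/scene0.png");a=a[0:300,420:640];a=(255*(a/255.)**.35).astype(np.uint8);cv2.imwrite("pics/s0r.png",cv2.resize(a,(440,600)))
E
```

```text
-130 [ 430. -130.  392.] [ 367. -130.  286.] [array([ 857., -130.,  -18.]), array([ 310., -130.,  -10.])]
-160 [ 434. -160.  350.] [ 385. -160.  270.] [array([ 895., -160.,  -47.]), array([ 326., -160.,  -39.])]
-200 [ 440. -200.  292.] [ 409. -200.  247.] [array([ 946., -200.,  -86.]), array([ 347., -200.,  -78.])]
-260 [ 449. -260.  206.] [ 445. -260.  214.] [array([1022., -260., -145.]), array([ 379., -260., -136.])]
[[545.0, 244.0], [569.0, 186.0], [598.0, 114.0], [631.0, 26.0]] [[526.0, 360.0], [563.0, 366.0], [614.0, 374.0]]
[[504.0, 212.0], [523.0, 155.0], [545.0, 86.0], [569.0, 1.0]] [[525.0, 302.0], [562.0, 299.0], [613.0, 294.0]]
[[366.84220118 117.03025889]] [[374.46323992 122.84474868]]
[[374.0, 123.0], [486.0, 215.0], [526.0, 264.0]]
```

View pics/s0r.png

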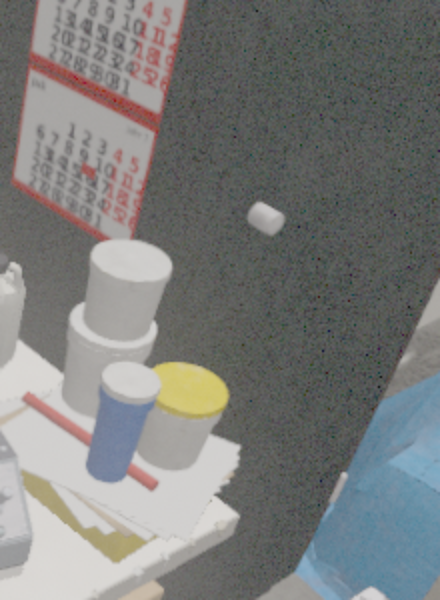

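The black door on the right has its near edge around x 415–430, y −160 to −260, and it's tall. The path is therefore: retract, raise and turn the gripper first, then sweep left at a small radius.

```bash
python3 -m creep '[[[-3,0,-4],[0,0,-9],1],[[-6,0,-7],[0,0,-18],1],[[-9,0,-10],[0,0,-27],1],[[-12,0,-13],[0,0,-36],1],[[-15,0,-16],[0,0,-45],1],[[-18,0,-18],[0,0,-54],1],[[-21,0,-20],[0,0,-63],1],[[-24,0,-22],[0,0,-72],1],[[-27,0,-22],[0,0,-81],1],[[-28,0,-22],[0,0,-90],1]]' 20; python3 - <<'E'
from rig import read_state
s=read_state(); print(s['joints'].round(3),s['tool_pos'],s['ee_rot'].round(3))
E
```

```text
t: 1.35
tool_pos: [160.8, -331.4, 425.7]
ee_rot: [[0.897, 0.441, -0.0], [0.441, -0.897, -0.0], [-0.0, 0.0, -1.0]]
ft_force: [-0.4, 0.1, -0.8]
gripper_width: 1.0
[ 1.285e+00 -1.000e-03 -2.410e-01  1.820e+00  0.000e+00  1.322e+00
  1.500e+00] [ 160.76706582 -331.37863599  425.68781308] [[ 0.897  0.441 -0.   ]
 [ 0.441 -0.897 -0.   ]
 [-0.     0.    -1.   ]]
```

```bash
python3 -m creep '[[[4.1,-0.2,0],[0,0,-6],1],[[8.1,-0.9,0],[0,0,-12],1],[[12.1,-2,0],[0,0,-19],1],[[15.9,-3.6,0],[0,0,-25],1],[[19.5,-5.6,0],[0,0,-32],1],[[22.9,-8,0],[0,0,-38],1],[[25.9,-10.7,0],[0,0,-43],1],[[28.7,-13.7,0],[0,0,-46],1],[[31.1,-17.1,0],[0,0,-49],1],[[33.1,-20.7,0],[0,0,-50],1]]'; python3 - <<'E'
from rig import read_state
s=read_state(); print(s['joints'].round(3),s['tool_pos'],s['ee_rot'].round(3))
E
```

```text
t: 2.6
tool_pos: [368.9, -0.8, 425.3]
ee_rot: [[0.243, 0.97, -0.0], [0.97, -0.243, 0.0], [-0.0, -0.0, -1.0]]
ft_force: [0.5, -0.9, -0.4]
gripper_width: 0.5
[ 0.719  0.014 -0.796  1.809  0.011  1.322  1.245] [368.88945106  -0.79533472 425.29125061] [[ 0.243  0.97  -0.   ]
 [ 0.97  -0.243  0.   ]
 [-0.    -0.    -1.   ]]
```

```bash
python3 -m creep '[[[3,1.5,0],[0,0,0],1],[[7,3,1],[0,0,0],1],[[11,5,3],[0,0,0],1],[[15,7,6],[0,0,0],1],[[18,8.5,10],[0,0,0],1],[[19.8,9.4,15],[0,0,0],1],[[19.8,9.4,20],[0,0,0],1],[[19.8,9.4,24],[0,0,0],1],[[19.8,9.4,27],[0,0,0],1],[[19.8,9.4,29],[0,0,0],1]]'; python3 - <<'E'
from rig import read_state,vision
from h import *
s=read_state(); print(s['joints'].round(3),s['tool_pos'],s['ee_rot'].round(3))
for n in("scene","top"):
    c=vision.capture(n); np.savez(f"pics/{n}1.npz",**c)
    u=(190,310,290,450) if n=="scene" else (150,350,250,490)
    a=c['frame'];cv2.imwrite(f"pics/{n}1.png",cv2.resize(a[u[0]-60:u[1]+60,u[2]-80:u[3]+80],None,fx=2.4,fy=2.4))
    print(proj(c,s['tool_pos']))
E
```

```text
t: 3.85
tool_pos: [507.5, 166.4, 133.6]
ee_rot: [[0.244, 0.97, -0.003], [0.97, -0.244, -0.001], [-0.001, -0.002, -1.0]]
ft_force: [-0.2, -0.3, 0.6]
gripper_width: 0.6
[ 0.098  0.657 -0.723  1.899  0.589  0.813  0.381] [507.49957294 166.40876519 133.55277044] [[ 0.244  0.97  -0.003]
 [ 0.97  -0.244 -0.001]
 [-0.001 -0.002 -1.   ]]
[[360.30921469 188.19604122]]
[[374.48144651 240.43767367]]
```

View pics/top1.png

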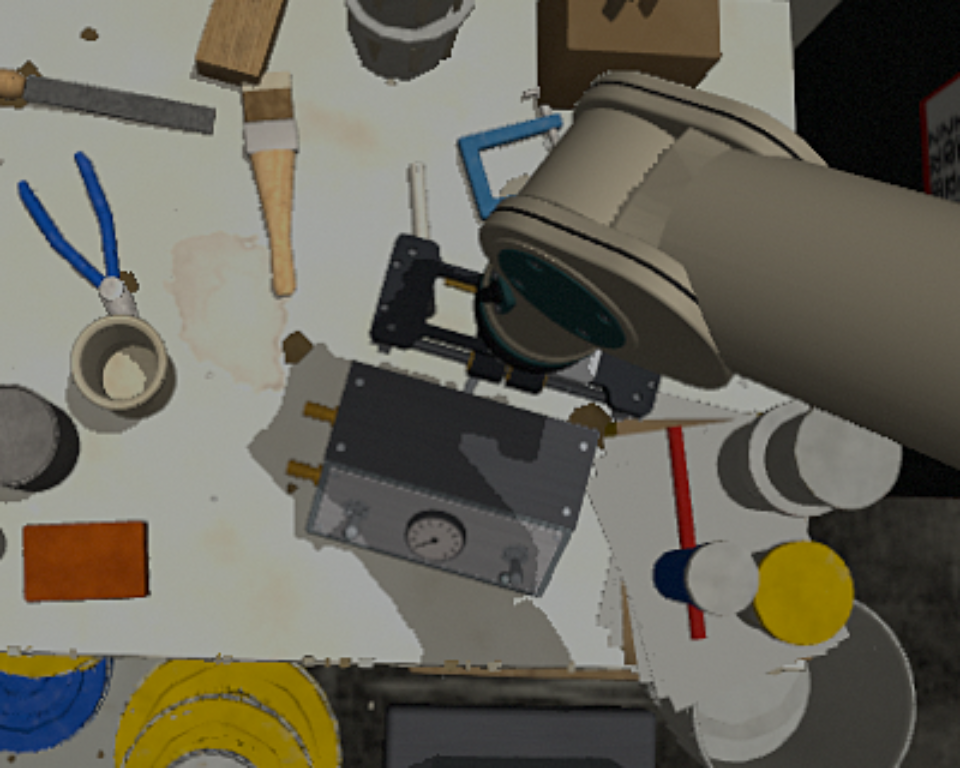

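View pics/scene1.png

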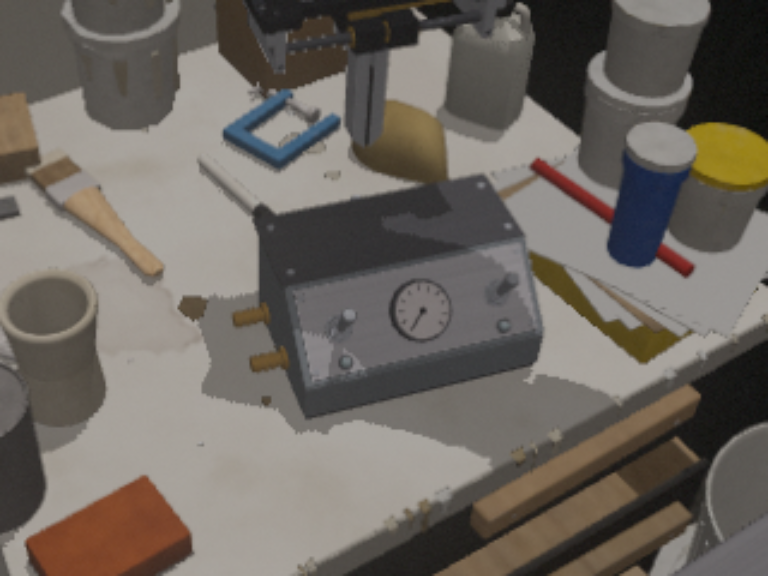

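The fingers hang just behind the lip, over the bat. The bat shows at top-crop (473,385), in line with the finger pair. I'll go down to just above it.

```bash
python3 -m creep '[[[0,0,1],[0,0,0],1],[[0,0,2],[0,0,0],1],[[0,0,3],[0,0,0],1],[[0,0,4],[0,0,0],1],[[0,0,4.4],[0,0,0],1],[[0,0,4.8],[0,0,0],1],[[0,0,5.1],[0,0,0],1],[[0,0,5.3],[0,0,0],1],[[0,0,5.4],[0,0,0],1],[[0,0,5.4],[0,0,0],1]]'; cat > st.py <<'E'
from rig import read_state
import numpy as np
s=read_state();p=np.load("pose.npy");c,n=np.cos(p[2]),np.sin(p[2])
d=s['tool_pos'][:2]-p[:2]
print("unit TCP",round(c*d[0]+n*d[1],1),round(-n*d[0]+c*d[1],1),s['tool_pos'].round(1),"F",s['ft_force'].round(2),"q",s['joints'].round(2),s['t'])
E
python3 st.py
```

```text
t: 5.2
tool_pos: [508.5, 167.0, 81.5]
ee_rot: [[0.244, 0.97, 0.0], [0.97, -0.244, 0.0], [0.0, 0.0, -1.0]]
ft_force: [0.5, 0.4, -0.3]
gripper_width: 0.5
unit TCP 86.3 3.4 [508.5 167.   81.5] F [ 0.53  0.39 -0.26] q [ 0.05  0.73 -0.66  1.94  0.67  0.71  0.31] 5.2
```

```bash
python3 -m creep '[[[0.1,0,0.2],[0,0,0],1],[[0.1,0,0.4],[0,0,0],1],[[0.1,0,0.6],[0,0,0],1],[[0.1,0,0.8],[0,0,0],1],[[0.1,0,1],[0,0,0],1],[[0.1,0,1.2],[0,0,0],1],[[0.1,0,1.3],[0,0,0],1],[[0.1,0,1.4],[0,0,0],1],[[0.1,0,1.5],[0,0,0],1],[[0.1,0,1.5],[0,0,0],1]]'; python3 st.py
```

```text
t: 6.45
tool_pos: [508.7, 168.3, 66.4]
ee_rot: [[0.244, 0.97, -0.0], [0.97, -0.244, 0.001], [0.001, -0.0, -1.0]]
ft_force: [1.2, -0.6, 3.1]
gripper_width: 0.6
unit TCP 86.2 4.7 [508.7 168.3  66.4] F [ 1.18 -0.64  3.07] q [ 0.04  0.75 -0.63  1.95  0.7   0.68  0.29] 6.45
```

Contact at about z 68, where the bat was expected, with 3 N. I'll keep pushing.

```bash
python3 -m creep '[[[0,0,0.1],[0,0,0],1],[[0,0,0.2],[0,0,0],1],[[0,0,0.3],[0,0,0],1],[[0,0,0.4],[0,0,0],1],[[0,0,0.5],[0,0,0],1],[[0,0,0.6],[0,0,0],1],[[0,0,0.7],[0,0,0],1],[[0,0,0.7],[0,0,0],1],[[0,0,0.7],[0,0,0],1],[[0,0,0.7],[0,0,0],1]]'; python3 st.py
```

```text
t: 7.7
tool_pos: [508.7, 167.9, 59.5]
ee_rot: [[0.244, 0.97, 0.0], [0.97, -0.244, 0.0], [0.0, 0.0, -1.0]]
ft_force: [0.2, -1.0, 0.3]
gripper_width: 0.4
unit TCP 86.3 4.3 [508.7 167.9  59.5] F [ 0.22 -1.01  0.34] q [ 0.03  0.76 -0.62  1.95  0.71  0.66  0.28] 7.7
```

The force has dropped to nothing, which fits a snap. I'll feel gently for the bat at its on stop, expected near z 55.

```bash
python3 -m creep '[[[0,0,0.1],[0,0,0],1],[[0,0,0.2],[0,0,0],1],[[0,0,0.3],[0,0,0],1],[[0,0,0.4],[0,0,0],1],[[0,0,0.5],[0,0,0],1],[[0,0,0.5],[0,0,0],1],[[0,0,0.5],[0,0,0],1],[[0,0,0.5],[0,0,0],1],[[0,0,0.5],[0,0,0],1],[[0,0,0.5],[0,0,0],1]]'; python3 st.py
```

```text
t: 8.95
tool_pos: [508.9, 168.1, 56.6]
ee_rot: [[0.244, 0.97, 0.002], [0.97, -0.244, -0.001], [-0.001, 0.002, -1.0]]
ft_force: [-4.0, -2.2, 19.8]
gripper_width: 0.5
unit TCP 86.5 4.6 [508.9 168.1  56.6] F [-4.03 -2.2  19.78] q [ 0.02  0.76 -0.62  1.95  0.72  0.66  0.27] 8.95
```

It stops firmly at z 56.6, so the bat is on its stop. Next I retract upwards and go over behind the left start bat.

```bash
python3 -m creep '[[[0,0,-2],[0,0,0],1],[[0,0,-6],[0,0,0],1],[[0,0,-10],[0,0,0],1],[[1,-1,-12],[0,0,0],1],[[2.5,-5,-12],[0,0,0],1],[[4.5,-9,-12],[0,0,0],1],[[5.7,-12,-12],[0,0,0],1],[[5.7,-12,-10],[0,0,0],1],[[5.7,-12,-8],[0,0,0],1],[[5.7,-12,-7],[0,0,0],1]]'; python3 st.py;  python3 - <<'E'
from rig import read_state,vision
from h import *
s=read_state()
for n in("scene","top"):
    c=vision.capture(n); np.savez(f"pics/{n}2.npz",**c)
    a=c['frame'];u=(170,290,290,450) if n=="scene" else (190,350,270,470)
    cv2.imwrite(f"pics/{n}2.png",cv2.resize(a[u[0]:u[1],u[2]:u[3]],None,fx=4,fy=4 if n=="top" else 4,interpolation=cv2.INTER_CUBIC))
    print(proj(c,s['tool_pos']))
E
```

```text
t: 10.2
tool_pos: [404.8, 252.6, 123.3]
ee_rot: [[0.243, 0.97, -0.002], [0.97, -0.243, -0.001], [-0.001, -0.002, -1.0]]
ft_force: [-0.0, 0.1, -0.6]
gripper_width: 0.1
unit TCP -34.9 61.6 [404.8 252.6 123.3] F [-0.03  0.1  -0.56] q [-0.14  0.6  -0.71  2.06  0.6   0.7   0.09] 10.2
[[351.81889154 242.43249915]]
[[322.03040472 299.63648322]]
```

View pics/top2.png

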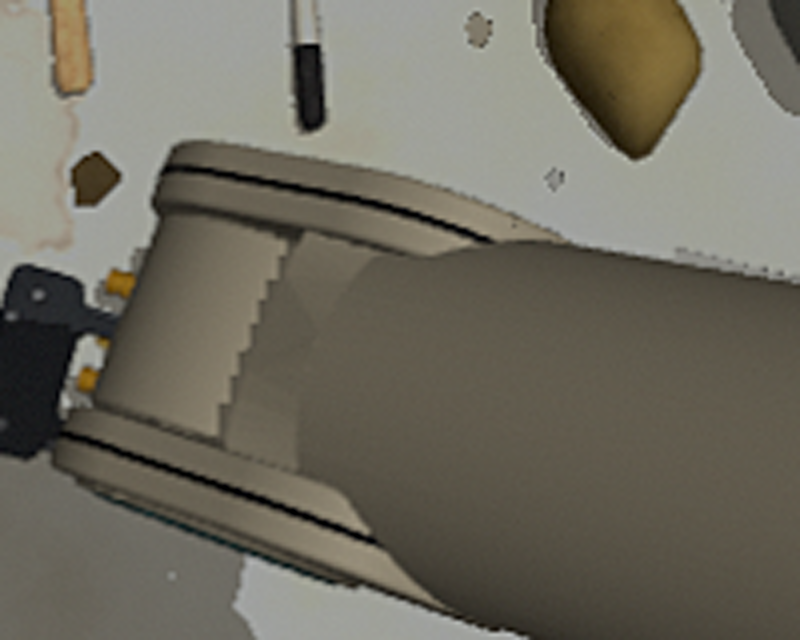

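View pics/scene2.png

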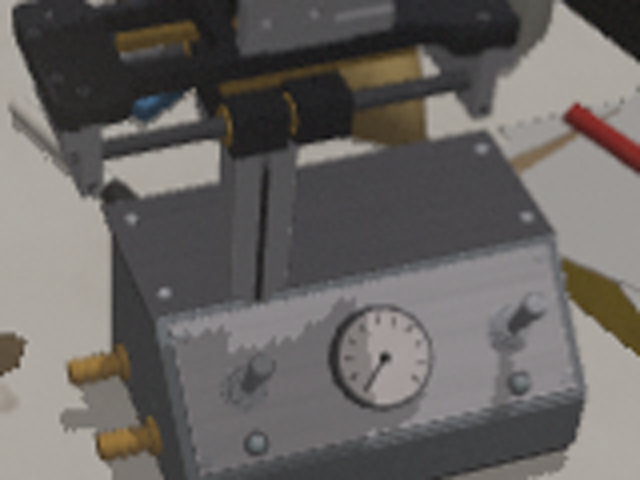

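The fingertips stand behind the left bat, whose tip is at crop (262,365) or full-frame (355.5,261.2). One check of its position against the model.

```bash
python3 - <<'E'
from h import *
p=np.load("pose.npy");c,n=np.cos(p[2]),np.sin(p[2])
S,T=load("scene0"),load("top0")
for P in((-58.8,62,103.7),(-44.2,62,74.2)):
    w=(p[0]+c*P[0]-n*P[1],p[1]+n*P[0]+c*P[1],P[2]);print(w,proj(S,w),proj(T,w))
E
python3 -m creep '[[[0,0.1,0.5],[0,0,0],1],[[0,0.2,1],[0,0,0],1],[[0,0.2,1.4],[0,0,0],1],[[0,0.2,1.8],[0,0,0],1],[[0,0.2,2.1],[0,0,0],1],[[0,0.2,2.4],[0,0,0],1],[[0,0.2,2.6],[0,0,0],1],[[0,0.2,2.8],[0,0,0],1],[[0,0.2,2.9],[0,0,0],1],[[0,0.2,2.9],[0,0,0],1]]'; python3 st.py
```

```text
(np.float64(381.704598550552), np.float64(258.75568806824833), 103.7) [[355.92278731 260.68021383]] [[317.54221553 313.43454047]]
(np.float64(395.8772898146021), np.float64(255.24929072426136), 74.2) [[352.14682539 266.71022842]] [[319.07872318 305.74302525]]
t: 11.55
tool_pos: [408.1, 252.0, 95.5]
ee_rot: [[0.244, 0.97, -0.0], [0.97, -0.244, -0.0], [-0.0, 0.0, -1.0]]
ft_force: [0.7, 0.2, 0.9]
gripper_width: 0.2
unit TCP -31.5 61.8 [408.1 252.   95.5] F [0.68 0.24 0.86] q [-0.17  0.64 -0.66  2.08  0.66  0.64  0.04] 11.55
```

```bash
python3 -m creep '[[[0,-0.3,0.1],[0,0,0],1],[[0,-0.6,0.2],[0,0,0],1],[[0,-0.8,0.2],[0,0,0],1],[[0,-1,0.2],[0,0,0],1],[[0,-1.1,0.2],[0,0,0],1],[[0,-1.2,0.2],[0,0,0],1],[[0,-1.3,0.2],[0,0,0],1],[[0,-1.4,0.3],[0,0,0],1],[[0,-1.5,0.3],[0,0,0],1],[[0,-1.5,0.3],[0,0,0],1]]'; python3 st.py
```

```text
t: 12.8
tool_pos: [392.7, 255.9, 92.5]
ee_rot: [[0.244, 0.97, -0.001], [0.97, -0.244, 0.0], [-0.0, -0.001, -1.0]]
ft_force: [-0.2, 0.2, -0.1]
gripper_width: 0.7
unit TCP -47.4 61.8 [392.7 255.9  92.5] F [-0.23  0.22 -0.15] q [-0.2   0.64 -0.65  2.1   0.67  0.62  0.01] 12.8
```

```bash
python3 -m creep '[[[0,-0.1,0],[0,0,0],1],[[0,-0.2,0.1],[0,0,0],1],[[0,-0.3,0.1],[0,0,0],1],[[0,-0.4,0.2],[0,0,0],1],[[0,-0.5,0.2],[0,0,0],1],[[0,-0.5,0.2],[0,0,0],1],[[0,-0.5,0.2],[0,0,0],1],[[0,-0.5,0.2],[0,0,0],1],[[0,-0.5,0.2],[0,0,0],1],[[0,-0.5,0.2],[0,0,0],1]]'; python3 st.py
python3 - <<'E'
from rig import vision
import cv2
a=vision.capture("scene")["frame"][190:310,290:450]; cv2.imwrite("pics/scene3.png",cv2.resize(a,(800,600),interpolation=cv2.INTER_CUBIC))
E
```

```text
t: 14.05
tool_pos: [388.8, 256.8, 90.5]
ee_rot: [[0.244, 0.97, 0.0], [0.97, -0.244, 0.0], [0.0, 0.0, -1.0]]
ft_force: [0.2, 0.3, 0.1]
gripper_width: 0.6
unit TCP -51.5 61.8 [388.8 256.8  90.5] F [0.25 0.26 0.14] q [-0.21  0.64 -0.64  2.11  0.68  0.61 -0.01] 14.05
```

View pics/scene3.png

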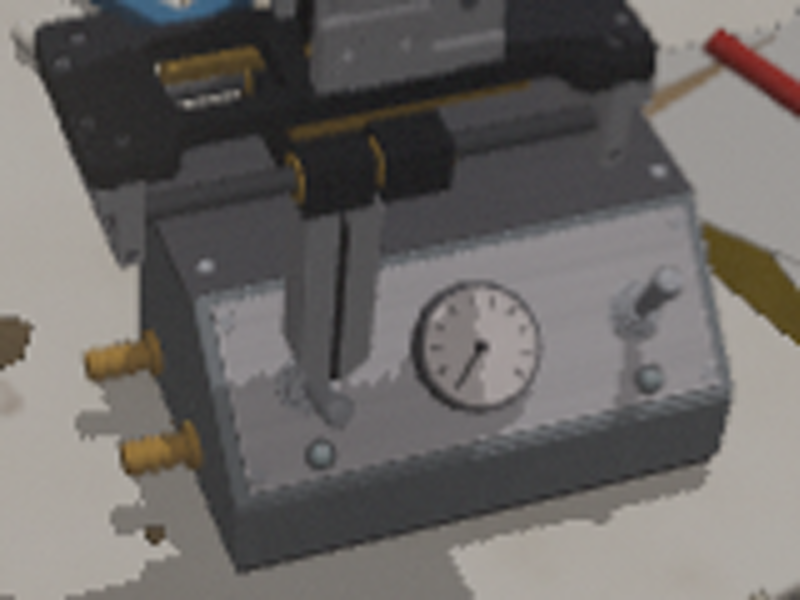

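The left bat now leans down (tip at crop (340,410)) and the right one is still up at (660,285). I'll back off straight up, then clear of the view.

```bash
python3 -m creep '[[[0,0.3,-1],[0,0,0],1],[[0,0.3,-4],[0,0,0],1],[[0,0.3,-9],[0,0,0],1],[[0,0.3,-14],[0,0,0],1],[[0,0.3,-19],[0,0,0],1],[[0,0.3,-24],[0,0,0],1],[[0,0.3,-29],[0,0,0],1],[[-5,0.3,-32],[0,0,0],1],[[-10,0.3,-33],[0,0,0],1],[[-14,0.3,-33],[0,0,0],1]]'
python3 -m creep '[[[-5,0,0],[0,0,0],1],[[-9,-1,0],[0,0,6],1],[[-13,-2,0],[0,0,12],1],[[-17,-2,0],[0,0,18],1],[[-21,-3,0],[0,0,24],1],[[-24,-4,0],[0,0,30],1],[[-27,-5,0],[0,0,36],1],[[-27,-5,0],[0,0,36],1],[[-27,-5,0],[0,0,36],1],[[-27,-5,0],[0,0,36],1]]'; python3 st.py
python3 - <<'E'
from rig import vision
import cv2
a=vision.capture("scene")["frame"]; cv2.imwrite("pics/scene4.png",a)
b=vision.capture("top")["frame"]; cv2.imwrite("pics/top4.png",b)
cv2.imwrite("pics/scene4c.png",cv2.resize(a[190:310,290:450],(800,600),interpolation=cv2.INTER_CUBIC))
cv2.imwrite("pics/top4c.png",cv2.resize(b[150:350,270:470],(600,600),interpolation=cv2.INTER_CUBIC))
E
```

```text
t: 15.35
tool_pos: [357.1, 119.2, 421.7]
ee_rot: [[0.244, 0.97, 0.002], [0.97, -0.244, -0.0], [0.0, 0.002, -1.0]]
ft_force: [0.6, -1.3, 0.3]
gripper_width: 0.7
t: 16.6
tool_pos: [243.7, -128.5, 420.6]
ee_rot: [[0.766, 0.643, 0.0], [0.643, -0.766, -0.0], [0.0, 0.0, -1.0]]
ft_force: [-0.1, -0.1, -0.3]
gripper_width: 1.0
unit TCP -99.8 -347.0 [ 243.7 -128.5  420.6] F [-0.06 -0.13 -0.32] q [ 0.92 -0.18 -0.41  1.98 -0.07  1.33  1.22] 16.6
```

View pics/scene4c.png

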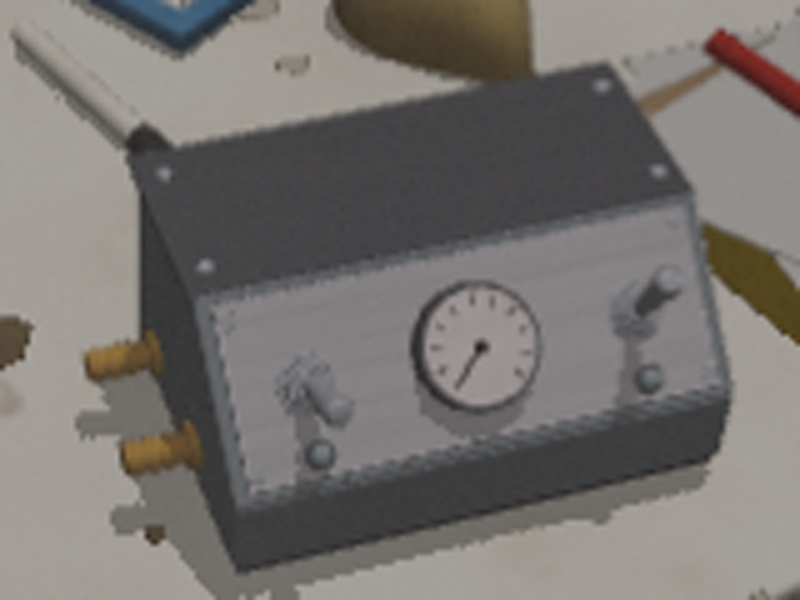

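View pics/top4.png

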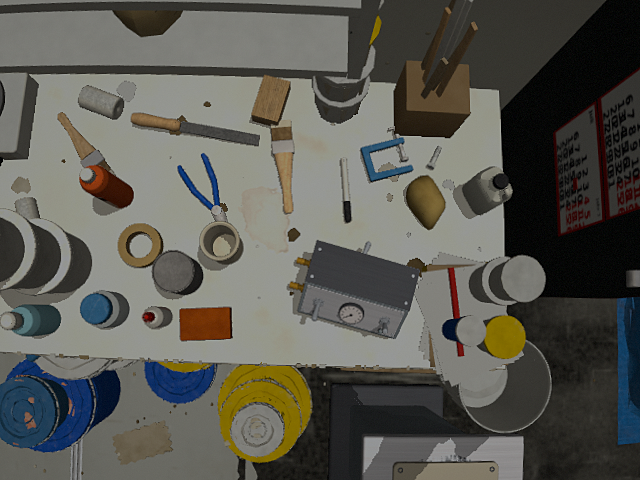

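In both views the left bat is down (scene crop (335,408)), the right bat is up, and the bystanders sit at their original pixels. The mains bat's tip is at about (366,244) in the top view, slightly lower than before. The robot is clear with no force, so I'm handing in.

```bash
python3 -c "
import cv2,numpy as np
a=cv2.imread('pics/top0.png').astype(int);b=cv2.imread('pics/top4.png').astype(int)
d=(abs(a-b).max(2)>40);n,l,s,c=cv2.connectedComponentsWithStats(d[:360].astype(np.uint8));print([x.tolist() for x in s[1:] if x[4]>5])
from rig import ticket;print(ticket.finish_job())"
```

```text
[[313, 314, 3, 3, 6], [300, 318, 6, 6, 24]]
the job is handed in; nothing more can be done
None
```

The mains and the left-hand start toggle are both on, the right-hand toggle is still off, and I handed the job in at about 16.7 s. The hand-in reports no verdict.

- **Mains:** The bat's tip showed past the lid's lip in the top camera, about 5 mm left of `back_mid`, so I went straight to it instead of feeling along the back. I pushed it down with shut fingers from behind the lip. The force rose to 3 N at z 66, then vanished as the bat snapped over. It then stopped firmly at z 56.6 with about 20 N, where the on stop was expected.
- **Left start toggle:** I pushed it from behind towards the robot. No force showed in the readings after the push, so I relied on the picture, which shows the bat leaning down.
- **Last checks:** The before/after top image differs noticeably only at the left start bat. The right-hand bat is still up, the four bystanders have not moved, and the arm is clear with no force. That comparison did not pick up the mains bat's small shift, so its state rests on the snap and the stop felt afterwards.

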